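# Seat the jig rack over its hidden key and lock it

### The arm

A 6-joint arm with a two-finger parallel gripper is mounted at the origin on the work surface. World frame = base frame: x ahead of the robot, y to its left, z up, the work surface at z = 0. Lengths are in m, angles in rad, forces in N, time in s.
With the tool pointing down it reaches from about 0.35 to 0.775 m from the base axis. Payload 5.5 kg.
Tool frame: the origin (TCP) lies between the finger pads; the fingertips stand 19 mm ahead of it and the grasp point (between the pads) is the TCP; z points along the fingers, y is the line along which they close (so a half turn about z gives the same grasp; the last joint's range is limited). The gripper opens to 85 mm and grips with 20 to 120 N. Pads are 22 mm wide; open, the fingers measure 114 mm over their backs; the gripper's body (76 mm by 85 mm) begins 54 mm behind the grasp point. The pads swing forward as they close: fully open they stand 13 mm farther back than shut.
Start: joints at [0.969, 0.313, 0.046, 1.304, 0, 1.431], TCP at [0.256, 0.515, 0.211] pointing down, gripper open.
Joint ranges: [-2.76, 2.76], [-0.86, 1.69], [-1.03, 1.26], [-2.2, 2.34], [-1.47, 1.5], [-3.14, 3.14]. Speed limits (rad/s): [2.57, 2.57, 3.14, 3.14, 3.14, 3.14].

### API

Orientations are given as a unit quaternion [w, x, y, z].
In Python, from workcell import env gives the robot as it stands.
- The arm moves only by the shell command python3 -m pendant 'ROWS' [FORCE]. ROWS is JSON, a list of rows, each an object with "travel": the shift along the tool's x, y, z scaled (see below), a list of three; "rot": the turn, a rotation vector about the tool's x, y, z scaled (see below), a list of three; "fingers": the opening, from -1 (shut) to 1 (fully open). In form: [{"travel": [dx, dy, dz], "rot": [wx, wy, wz], "fingers": fingers}, ...]. A call has 1 to 10 rows; each row is the pose to reach, as a shift and turn from the pose commanded when the call began, along the tool's axes at that moment; what a row does not reach only later rows make up. The controller multiplies each number of a shift by 0.12 m and each number of a turn by 60 degrees. A row lasts 1/10 s, in which the tool goes at most 50 mm and 8.59 degrees, less where a joint would pass 70% of its speed; a pose out of reach is approached as far as the arm can. A call with a number of a shift or a turn outside -1 to 1 is refused whole. A call with a gripper value outside its range is refused whole. The fingers move at their own pace and stop on an object; FORCE is the grip in N (left out, the last holds). Time passes only in rows, so rows that repeat a pose let the fingers close. It gives the time, the measured TCP pose, the force, the opening and the grip force at its end, in the units of the state.
- env.get_state(): the state, without advancing time (a new reading comes with each control period).
- env.read_camera(name): name is "scene" or "top" or "wrist"; returns (picture, depth): 420x560x3 uint8, blue, green, red; 420x560 float32, m along the optical axis (not along the pixel's ray), 0 where there is no reading.
- env.camera_model(name): a dict with "fovy" (degrees; the focal length in pixels is half the picture's height over the tangent of half this angle, whatever the lens; pixels are square), "cx", "cy" (the principal point, pixels), "rvec" (rotation vector, rad) and "tvec" (3), from world to camera coordinates, as OpenCV has them; the wrist camera has in their place "T_tool_cam" (4x4, takes a point from camera to tool coordinates, whose origin is the TCP and whose axes are the flange's). Camera axes: x right, y down, z forward; pixel columns grow to the right and rows downward; lengths in m; the calibration is good to about 2 mm. A picture is of the moment at which its call begins: read the wrist's pose just before it. camera_model takes no time and is no camera call.
- env.hand_in(): hands the job in; it is judged then, once.
Trained networks look in the newest picture that a camera, given by its name, has taken for a name from the list of things; names that differ only in an ending like _2 or _b are one class to them, and where a whole thing is asked for, a point or a joint stands for the part that bears it (a point fixed in the world has none). Each returns a list of dicts, best first, with "conf" (0 to 1); they miss things now and then, are a little off and sometimes report something else, mostly with a low value. They report only what shows in the picture. A call takes as long as a camera call. They do not tell look-alikes from the thing itself.
- env.outline_of(camera, target): "mask" (420x560 bool, what is visible of it) and "xy" ([column, row] in pixels, amid what is visible of it).
The state is a dict: "clock": time; "joint_pos": joint angles; "qvel": joint speeds; "tau": joint torques, N m; "tcp_pos": TCP position; "orientation": TCP orientation; "wrist_force": force on the tool from outside, world axes, zero at the start; "ft_torque": the same for the moment, N m; "finger_gap": finger opening in m; "grip_force": force on a finger pad.
Only numpy, scipy, OpenCV 4.12 (cv2) and the standard library are available. Lean on these libraries where they do the work, as an engineer would, in place of code of your own. Each camera call takes 0.05 s, during which the arm holds its last target. There are 200 camera calls.

### The job

At the tying bench, slide the slotted black jig rack along the station's lane into the recess and find by feel the spot where the pocket in its underside meets the locating key hidden below; there press it down past the spring catches until it is fully home, level and flush with the station's top, then swing the steel keeper bar across it until it clicks shut. The rack is brittle: do not press or push it harder than about 50 newtons. Leave the spool, the jar and the jig head where they are.

Things in the scene. Friction and masses are not known exactly. Their poses are not given: they have to be found in the camera images.
- station: Fixed aluminium block, 116 x 243 x 34 mm high (x -60..56, y -175..68, top z 34). Origin: on the bench under the recess centre. A lane 53 mm wide (x -26.5..26.5), open at its -y end, floor z 26, runs in +y from y -175 to -46 into the recess. On the top's near side a catch housing 14 mm high at x -59..-46.5, y -4..19 holds the bar's spring detent
- recess (a point): Centre of its mouth (z 34). 53 x 92 mm (y -46..46), floor z 14. Sprung steel bars stick 4 mm out of both side walls (y -41..41), 7 mm over the floor: the rack slides in over them, 8 mm proud; pressing it past them takes 10 to 20 N in all. A cross key (4 mm thick, 7 high, round top) stands on the floor at an unknown y -6..6: off it, a press stops dead with the rack 7 mm proud
- rack: Loose black plastic rack, 50 (x) x 70 (y) x 20 mm, 90 g; origin: centre of underside. Starts flat in the lane, y along it. Top: flat land 18 mm long at each end, four thin cross ribs (to full height) between. Under its middle a blind pocket, 40 (x) x 10 (y) x 9 mm deep, fits over the key with 3 mm play in y. Home: x 0, y wherever the key is, z 14 mm in the station, top at z 34
- keeper (a joint): Keeper bar's angle, rad, about a vertical pin: 0 = shut (along the station's -x, across the recess), grows to 2.1 as it opens towards +y; starts open, stays where left. Steel, 77 mm long, 12 wide, 8 high, underside 3 mm over the station's top: it passes only over a flush rack. Its tooth must be pushed past the detent at about 0.2 to 0.1 rad (some 4 N at the peg)
- keeper_hinge (a point): Bar's hinge axis, fixed to the station at x = 40, y = 0, z = 41 mm (mid-height of the bar)
- keeper_peg (a point): Top centre of the upright push peg on the bar: 10 mm diameter, 26 mm tall (z 45..71 mm), 60 mm from the hinge axis, moves with the bar
- spool: Bystander: wooden thread spool, 36 mm diameter, 34 mm high, upright; origin under its centre
- jar: Bystander: clear jar with an orange lid, 52 mm diameter, 65 mm high; origin under its centre
- jig_head: Bystander: lead jig head on the bench, 20 mm ball with a hook reaching 52 mm along its +x; origin under the ball
Things that resemble listed ones, but are neither listed nor needed, are in the scene too. Of the things that look like the rack, the smallest one is meant.

How it is judged:
By the outcome, as a careful person would: the job done as asked, in the order asked, and still so for the second after the job is handed in, with the robot touching nothing.
It also fails if it takes over 72 s, if anything falls off the work surface, if the arm or the gripper's body presses on something with over 40 N, if the wrist force passes 120 N, or if a joint passes its speed limit or range.

## Working session

There is one attempt and no reset: what is moved stays moved. The work goes in short steps, Python scripts to look and compute and a shell command to move; the robot and the scene stay as the last step left them, time stands still between calls to the robot, and variables do not carry over. Pictures are saved under pics/ and viewed, at most 10 in all, crops included, and the job is handed in when it is done.

```bash
mkdir -p pics; ls; python3 - <<'E'
from workcell import env
import cv2,numpy as np
s=env.get_state();print({k:np.round(v,3).tolist() for k,v in s.items()})
for c in ("scene","top"):
    im,d=env.read_camera(c);cv2.imwrite(f"pics/{c}0.png",im);np.save(f"pics/{c}0.npy",d)
    print(c,env.camera_model(c))
    for t in ("station","rack","keeper","keeper_peg","spool","jar","jig_head"):
        try:
            for r in env.outline_of(c,t): print(t,round(r["conf"],2),np.round(r["xy"]),int(r["mask"].sum()))
        except Exception as e: print(t,e)
E
```

```text
pics
{'clock': 0.0, 'joint_pos': [0.969, 0.314, 0.045, 1.304, 0.0, 1.431], 'qvel': [0.0, 0.0, 0.0, -0.001, -0.001, -0.001], 'tau': [0.0, -48.063, 29.853, 0.019, -0.0, -0.0], 'tcp_pos': [0.256, 0.514, 0.21], 'orientation': [-0.0, 0.229, 0.973, -0.001], 'wrist_force': [0.223, -0.565, -0.664], 'ft_torque': [-0.004, 0.026, 0.022], 'grip_force': 0.0, 'finger_gap': 0.085}
scene {'fovy': 48.1042026681373, 'cx': 283.7320782434841, 'cy': 212.03744656915882, 'rvec': array([ 1.87784449,  1.87667941, -0.56771117]), 'tvec': array([-0.03952863, -0.43036104,  1.13796645])}
station 0.95 [324. 233.] 8577
rack 0.88 [186. 190.] 2213
rack 0.82 [272. 213.] 1266
rack 0.69 [312. 178.] 127
keeper 0.81 [361. 253.] 542
keeper_peg 0.92 [362. 257.] 576
keeper_peg 0.38 [324. 234.] 8789
spool 0.84 [368. 191.] 403
jar 0.73 [279. 288.] 1282
jar 0.16 [365. 187.] 464
jig_head 0.73 [313. 178.] 105
top {'fovy': 50.92418642382898, 'cx': 288.5648528845728, 'cy': 207.14882599150928, 'rvec': array([ 2.15580544, -2.18916337,  0.05947172]), 'tvec': array([0.04023412, 0.55180233, 0.67709703])}
station 0.77 [245. 198.] 10145
rack 0.86 [298. 211.] 1541
rack 0.79 [385. 110.] 2854
rack 0.74 [397. 256.] 2901
rack 0.67 [252. 276.] 178
keeper 0.64 [206. 160.] 461
keeper 0.61 [245. 199.] 10104
spool 0.81 [186. 253.] 498
jar 0.9 [286. 124.] 1104
jig_head 0.68 [253. 277.] 166
```

View pics/scene0.png

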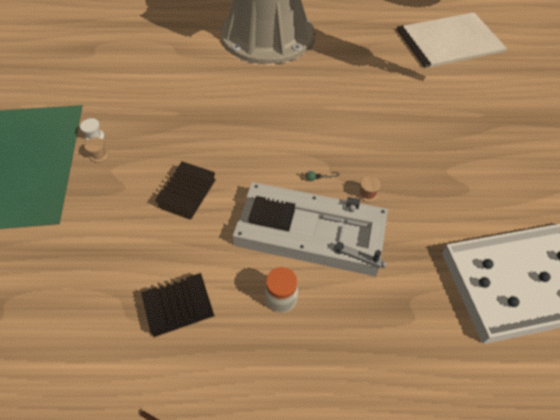

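View pics/top0.png

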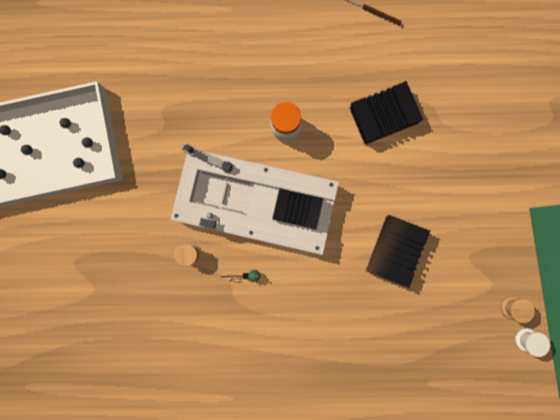

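The rack look-alikes in top are (298,211), which is small and in the lane, and (385,110) and (397,256), both larger and loose on the bench. In scene they are (272,213), (178,304) and (186,190). I pick the lane one. In top, the recess is at about (215,190), the hinge at about (228,167), the peg at about (188,150) and the catch housing at about (208,222).

```bash
cat > h.py <<'E'
from workcell import env
import cv2,numpy as np
from scipy.spatial.transform import Rotation as R
def cam(c,s=None):
    m=env.camera_model(c);f=210/np.tan(np.radians(m["fovy"]/2))
    K=np.array([[f,0,m["cx"]],[0,f,m["cy"]],[0,0,1]])
    T=np.eye(4)
    if "rvec" in m: T[:3,:3]=R.from_rotvec(m["rvec"]).as_matrix();T[:3,3]=m["tvec"];return K,np.linalg.inv(T)
    T[:3,:3]=R.from_quat(np.roll(s["orientation"],-1)).as_matrix();T[:3,3]=s["tcp_pos"]
    return K,T@m["T_tool_cam"]
def pts(c,d,s=None):
    K,T=cam(c,s);v,u=np.indices(d.shape)
    P=np.stack([(u-K[0,2])/K[0,0]*d,(v-K[1,2])/K[1,1]*d,d],-1)
    return P@T[:3,:3].T+T[:3,3]
def onplane(c,uv,z,s=None):
    K,T=cam(c,s);r=T[:3,:3]@np.linalg.inv(K)@np.r_[uv,1];return T[:3,3]+r*(z-T[2,3])/r[2]
def proj(c,P,s=None):
    K,T=cam(c,s);q=(np.atleast_2d(P)-T[:3,3])@T[:3,:3]@K.T;return q[:,:2]/q[:,2:]
def st():
    s=env.get_state();print("t",s["clock"],"tcp",np.round(s["tcp_pos"],4),"q",np.round(s["orientation"],3),"F",np.round(s["wrist_force"],1),"gap",round(s["finger_gap"],4),"grip",round(s["grip_force"],1));return s
E
python3 - <<'E'
from h import *
for c in("top","scene"):
    d=np.load(f"pics/{c}0.npy");P=pts(c,d)
    im,d2=env.read_camera(c)
    o=env.outline_of(c,"station")[0]["mask"];k=cv2.dilate(o.astype(np.uint8),np.ones((7,7)))>0
    z=P[...,2];sel=k&(d>0)&(z>.029)&(z<.04)
    print(c,"bench z",np.median(z[50:70,200:300]),"top z",np.median(z[sel]),sel.sum())
    r=cv2.minAreaRect(P[...,:2][sel].astype(np.float32)*1000);print(r,cv2.boxPoints(r).tolist())
    for t in("rack","keeper_peg","keeper","jar","spool","jig_head"):
        for q in env.outline_of(c,t)[:3]:
            m=q["mask"]&(d>0);print(t,round(q["conf"],2),np.round(np.median(P[m],0),3),"zmax",np.round(np.percentile(z[m],95),3),np.round(cv2.minAreaRect(P[...,:2][m].astype(np.float32)*1000)[:],1) if 0 else cv2.minAreaRect(P[...,:2][m].astype(np.float32)*1000))
E
```

```text
top bench z -0.0006680095309706813 top z 0.03357469314457495 6306
((563.3878173828125, 87.66864013671875), (247.74757385253906, 116.41931915283203), 76.22575378417969) [[477.35821533203125, -18.783172607421875], [590.4295043945312, -46.50225830078125], [649.4174194335938, 194.12045288085938], [536.3461303710938, 221.83953857421875]]
rack 0.78 [ 0.701 -0.126  0.026] zmax 0.028 ((707.5596923828125, -129.86082458496094), (76.1688232421875, 107.7353515625), 21.96013832092285)
rack 0.73 [ 0.481 -0.137  0.026] zmax 0.028 ((480.49835205078125, -142.2998046875), (76.98147583007812, 100.88245391845703), 67.77540588378906)
rack 0.66 [0.548 0.017 0.045] zmax 0.047 ((548.9622802734375, 17.597402572631836), (69.5448226928711, 51.424747467041016), 76.58663940429688)
keeper_peg 0.59 [0.629 0.155 0.045] zmax 0.07 ((631.0955200195312, 157.58709716796875), (81.8363265991211, 14.477956771850586), 64.0098648071289)
keeper_peg 0.39 [0.445 0.093 0.015] zmax 0.023 ((439.94659423828125, 108.79981994628906), (22.66284942626953, 59.70698165893555), 10.869993209838867)
keeper 0.76 [0.63  0.16  0.045] zmax 0.07
[... 1611 characters left out ...]
.162 0.045] zmax 0.069 ((629.5023193359375, 158.98574829101562), (83.27743530273438, 22.433488845825195), 68.6785659790039)
jar 0.57 [0.635 0.162 0.045] zmax 0.069 ((624.1289672851562, 159.897705078125), (83.21754455566406, 40.09600067138672), 74.66246795654297)
spool 0.87 [0.489 0.19  0.033] zmax 0.035 ((482.07586669921875, 191.78858947753906), (32.56057357788086, 34.13294219970703), 83.40364074707031)
jig_head 0.56 [0.699 0.032 0.063] zmax 0.066 ((675.2098388671875, 26.093442916870117), (80.10696411132812, 49.50322723388672), 22.667621612548828)
jig_head 0.45 [0.45  0.088 0.015] zmax 0.023 ((447.2300109863281, 90.98355102539062), (15.552803993225098, 26.350738525390625), 17.41561508178711)
```

```bash
cat >> h.py <<'E'
YAW=np.radians(-13.9);O=np.array([.579,.139,0]);RS=R.from_euler("z",YAW).as_matrix()
def S2W(p): return O+RS@np.array(p,float)/1000
def W2S(p): return (RS.T@(np.asarray(p)-O).T).T*1000
def go(p,tooly=(0,1,0)):
    "station mm target -> travel/rot units"
    s=st();A=R.from_quat(np.roll(s["orientation"],-1)).as_matrix()
    y=RS@np.array(tooly,float);z=np.array([0,0,-1.]);B=np.stack([np.cross(y,z),y,z],1)
    print("here(st)",np.round(W2S(s["tcp_pos"]),1),"travel",np.round(A.T@(S2W(p)-s["tcp_pos"])/.12,3),"rot",np.round(R.from_matrix(A.T@B).as_rotvec(True)/60,3))
E
python3 -c "
from h import *
print(env.camera_model('wrist'));go((0,-60,240))"
```

```text
{'fovy': 59.25867760751544, 'cx': 287.7444889897204, 'cy': 215.7144731532337, 'T_tool_cam': array([[ 8.60769451e-04, -9.60493158e-01, -2.78302269e-01,
         7.10703828e-02],
       [ 9.99999454e-01,  9.91767474e-04, -3.29917870e-04,
         1.94448664e-05],
       [ 5.92894995e-04, -2.78301833e-01,  9.60493487e-01,
        -1.62905550e-01],
       [ 0.00000000e+00,  0.00000000e+00,  0.00000000e+00,
         1.00000000e+00]])}
t 1.6 tcp [0.2562 0.5148 0.2105] q [0.    0.229 0.973 0.   ] F [-0.5  0.   0.4] gap 0.0855 grip 0.0
here(st) [-403.6  287.3  210.5] travel [-3.912 -2.093 -0.246] rot [ 0.     0.    -0.209]
```

```bash
python3 -m pendant '[{"travel":[-0.4,-0.2,-0.1],"rot":[0,0,-0.1],"fingers":1},{"travel":[-0.8,-0.4,-0.2],"rot":[0,0,-0.2],"fingers":1},{"travel":[-1,-0.52,-0.25],"rot":[0,0,-0.21],"fingers":1},{"travel":[-1,-0.52,-0.25],"rot":[0,0,-0.21],"fingers":1}]'
python3 -m pendant '[{"travel":[-0.4,-0.2,0],"rot":[0,0,0],"fingers":1},{"travel":[-0.8,-0.4,0],"rot":[0,0,0],"fingers":1},{"travel":[-1,-0.6,0],"rot":[0,0,0],"fingers":1},{"travel":[-1,-0.6,0],"rot":[0,0,0],"fingers":1}]'
python3 -m pendant '[{"travel":[-0.4,-0.2,0],"rot":[0,0,0],"fingers":1},{"travel":[-0.8,-0.4,0],"rot":[0,0,0],"fingers":1},{"travel":[-1,-0.5,0],"rot":[0,0,0],"fingers":1},{"travel":[-1,-0.5,0],"rot":[0,0,0],"fingers":1}]'
python3 -c "
from h import *
go((0,-60,240))"
```

```text
clock: 2.0
tcp_pos: [0.3386, 0.4029, 0.242]
orientation: [0.001, 0.123, 0.992, 0.0]
wrist_force: [-0.1, 0.4, -0.2]
finger_gap: 0.0857
grip_force: 0.0
clock: 2.4
tcp_pos: [0.4377, 0.304, 0.2401]
orientation: [0.0, 0.123, 0.992, -0.0]
wrist_force: [-0.0, 0.2, 0.3]
finger_gap: 0.0856
grip_force: 0.0
clock: 2.8
tcp_pos: [0.5399, 0.2181, 0.2396]
orientation: [0.0, 0.123, 0.992, -0.0]
wrist_force: [-0.2, 0.4, -0.6]
finger_gap: 0.0856
grip_force: 0.0
t 2.8 tcp [0.5399 0.2181 0.2396] q [ 0.     0.123  0.992 -0.   ] F [-0.2  0.4 -0.6] gap 0.0856 grip 0.0
here(st) [-57.   67.4 239.6] travel [-0.478 -1.06  -0.003] rot [-0.     0.    -0.003]
```

```bash
python3 -m pendant '[{"travel":[-0.2,-0.4,0],"rot":[0,0,0],"fingers":1},{"travel":[-0.4,-0.8,0],"rot":[0,0,0],"fingers":1},{"travel":[-0.48,-1,0],"rot":[0,0,0],"fingers":1},{"travel":[-0.48,-1,0],"rot":[0,0,0],"fingers":1},{"travel":[-0.48,-1,0],"rot":[0,0,0],"fingers":1}]'
python3 - <<'E'
from h import *
s=st();im,d=env.read_camera("wrist");cv2.imwrite("pics/w1.png",im);np.save("pics/w1.npy",d)
P=pts("wrist",d,s);z=P[...,2]
sel=(d>0)&(z>.029)&(z<.038)
r=cv2.minAreaRect(P[...,:2][sel].astype(np.float32)*1000);print(r,cv2.boxPoints(r).tolist())
for t in("rack","keeper","keeper_peg"):
    for q in env.outline_of("wrist",t)[:3]:
        m=q["mask"]&(d>0);print(t,round(q["conf"],2),q["xy"],np.round(np.median(P[m],0),3),cv2.minAreaRect(P[...,:2][m].astype(np.float32)*1000))
# station-frame rectified map of heights
Q=W2S(P.reshape(-1,3));print("zmed top",np.median(z[sel]))
ov=im.copy()
for x,y,zz in [(-60,-175,34),(56,-175,34),(56,68,34),(-60,68,34),(-26.5,-46,34),(26.5,-46,34),(26.5,46,34),(-26.5,46,34),(40,0,45),(70.3,51.8,71)]:
    u=proj("wrist",S2W((x,y,zz)),s)[0];cv2.circle(ov,tuple(int(v) for v in u),3,(0,0,255),1)
cv2.imwrite("pics/w1o.png",cv2.resize(ov,(784,588)))
E
```

```text
clock: 3.3
tcp_pos: [0.5639, 0.0903, 0.2404]
orientation: [-0.0, 0.121, 0.993, 0.0]
wrist_force: [-0.4, 1.1, -0.0]
finger_gap: 0.0851
grip_force: 0.0
t 3.3 tcp [0.5639 0.0903 0.2404] q [-0.     0.121  0.993  0.   ] F [-0.4  1.1 -0. ] gap 0.0851 grip 0.0
((595.5172729492188, 90.75698852539062), (557.886474609375, 283.0997009277344), 84.69393920898438) [[428.7784423828125, -173.90098571777344], [710.6650390625, -200.0808868408203], [762.256103515625, 355.41497802734375], [480.3695068359375, 381.5948486328125]]
rack 0.94 [181.7, 332.8] [ 0.713 -0.076  0.025] ((714.7623901367188, -126.70153045654297), (112.35496520996094, 49.33759689331055), 79.0580825805664)
rack 0.69 [213.4, 185.2] [0.548 0.019 0.045] ((550.2989501953125, 17.095155715942383), (70.1386947631836, 52.99403381347656), 76.22210693359375)
rack 0.59 [56.3, 154.2] [ 0.481 -0.134  0.026] ((483.2045593261719, -147.140380859375), (85.57949829101562, 105.23967742919922), 68.5494613647461)
keeper 0.82 [366.8, 234.1] [0.631 0.159 0.045] ((639.0033569335938, 164.79351806640625), (102.74474334716797, 28.51352882385254), 55.75709915161133)
keeper_peg 0.91 [369.8, 229.2] [0.631 0.16  0.045] ((636.9987182617188, 166.23968505859375), (102.56697845458984, 21.790264129638672), 57.94480514526367)
zmed top 0.033448125839327214
```

View pics/w1o.png

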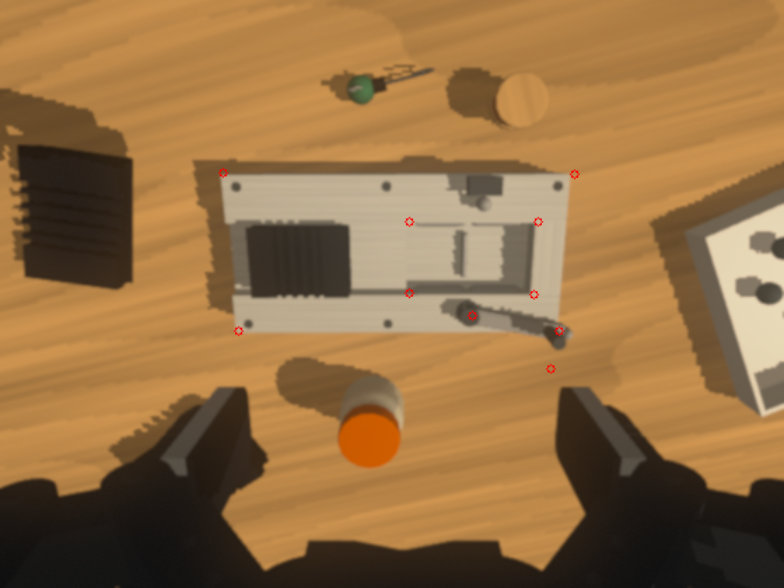

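The wrist view shows the station with the small rack in the lane at about (300,260). The larger rack look-alike is at (75,215). The hinge is at (468,312), the peg top is at (560,335), and a key-like ridge stands in the recess at about (462,253). Next I'll take height profiles from depth and a close crop.

```bash
python3 - <<'E'
from h import *
s=env.get_state();d=np.load("pics/w1.npy");im=cv2.imread("pics/w1.png")
P=pts("wrist",d,s);Q=W2S(P.reshape(-1,3)).reshape(P.shape)
def prof(ax,lo,hi,a,b,step=1.5):
    o=1-ax;m=(d>0)&(Q[...,o]>lo)&(Q[...,o]<hi)
    for t in np.arange(a,b,step):
        k=m&(abs(Q[...,ax]-t)<step/2);print(f"{t:.1f}:{np.median(Q[k][:,2]) if k.any() else -1:.1f}",end=" ")
    print()
prof(1,-12,12,-175,72);print("x");prof(0,-80,-60,-66,62)
m=(Q[...,2]>55)&(Q[...,2]<80)&(abs(Q[...,0]-55)<40)&(abs(Q[...,1]-40)<40);m[300:]=False
print("peg",np.round(np.median(Q[m],0),1),m.sum(), Q[m].min(0),Q[m].max(0))
cv2.imwrite("pics/w1c.png",cv2.resize(im[110:250,150:420],(800,415),interpolation=cv2.INTER_CUBIC))
E
```

```text
-175.0:25.7 -173.5:25.5 -172.0:25.9 -170.5:25.6 -169.0:26.1 -167.5:25.6 -166.0:25.9 -164.5:-1.0 -163.0:-1.0 -161.5:-1.0 -160.0:45.3 -158.5:45.6 -157.0:46.0 -155.5:45.8 -154.0:45.9 -152.5:45.7 -151.0:45.9 -149.5:45.6 -148.0:46.0 -146.5:45.8 -145.0:45.9 -143.5:45.7 -142.0:44.2 -140.5:40.0 -139.0:40.4 -137.5:45.7 -136.0:45.4 -134.5:41.3 -133.0:39.9 -131.5:40.0 -130.0:45.5 -128.5:45.7 -127.0:42.6 -125.5:39.7 -124.0:39.6 -122.5:45.1 -121.0:45.6 -119.5:44.9 -118.0:330.0 -116.5:330.4 -115.0:330.1 -113.5:329.4 -112.0:328.7 -110.5:328.3 -109.0:327.7 -107.5:327.2 -106.0:326.4 -104.5:325.9 -103.0:325.4 -101.5:325.6 -100.0:46.6 -98.5:45.8 -97.0:46.2 -95.5:46.9 -94.0:311.5 -92.5:294.1 -91.0:46.2 -89.5:36.9 -88.0:25.4 -86.5:25.7 -85.0:25.8 -83.5:25.7 -82.0:25.7 -80.5:25.6 -79.0:25.7 -77.5:25.6 -76.0:25.7 -74.5:25.5 -73.0:25.5 -71.5:25.8 -70.0:25.6 -68.5:25.7 -67.0:25.7 -65.5:25.6 -64.0:26.0 -62.5:25.4 -61.0:25.4 -59.5:25.5 -58.0:25.7 -56.5:25.4 -55.0:25.5 -53.5:25.6 -52.0:25.9 -50.5:25.8 -49.0:25.7 -47.5:13.8 -46.0:13.5 -44.5:13.5 -43.0:13.6 -41.5:13.6 -40.0:13.5 -38.5:13.9 -37.0:13.7 -35.5:13.5 -
[... 1030 characters left out ...]
 -25.5:25.9 -24.0:25.5 -22.5:26.4 -21.0:345.8 -19.5:345.6 -18.0:25.9 -16.5:26.0 -15.0:341.4 -13.5:337.5 -12.0:25.8 -10.5:26.1 -9.0:25.5 -7.5:25.6 -6.0:25.6 -4.5:25.8 -3.0:26.0 -1.5:25.5 0.0:25.5 1.5:25.7 3.0:25.8 4.5:25.9 6.0:25.4 7.5:25.8 9.0:25.7 10.5:25.4 12.0:25.8 13.5:25.3 15.0:26.3 16.5:25.6 18.0:25.9 19.5:25.9 21.0:25.3 22.5:25.7 24.0:25.7 25.5:25.4 27.0:30.3 28.5:33.4 30.0:33.6 31.5:33.9 33.0:33.5 34.5:33.5 36.0:33.7 37.5:33.7 39.0:34.0 40.5:33.6 42.0:33.9 43.5:33.8 45.0:33.3 46.5:33.8 48.0:33.8 49.5:33.6 51.0:34.0 52.5:33.7 54.0:33.5 55.5:33.9 57.0:-1.0 58.5:-1.0 60.0:-1.0 61.5:-1.0 
peg [49.2 55.6 69.7] 143 [45.74770054 51.84481722 55.00039587] [55.46942147 61.34378457 72.36857693]
```

View pics/w1c.png

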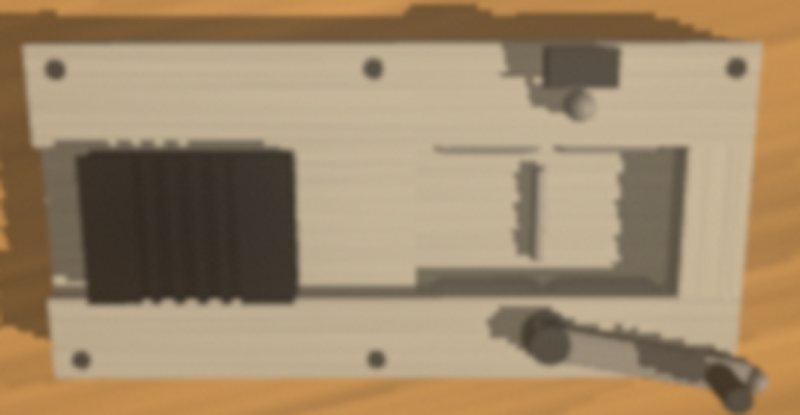

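```bash
sed -i 's/O=np.array(\[.579,.139,0\])/O=np.array([.5786,.1373,0])/' h.py; python3 - <<'E'
from h import *
s=env.get_state();d=np.load("pics/w1.npy")
P=pts("wrist",d,s);A=R.from_quat(np.roll(s["orientation"],-1)).as_matrix();T=(P-s["tcp_pos"])@A*1000
m=(d>0)&(T[...,2]<60)&(abs(T[...,1])<70)&(np.arange(420)[:,None]>250);T=T[m]
for z in range(-60,40,4):
    k=T[(abs(T[:,2]-z)<2)]
    if len(k): 
        for sg in(-1,1):
            q=k[k[:,1]*sg>0]
            if len(q): print(z,len(q),"y",np.round([q[:,1].min(),q[:,1].max()],1),"x",np.round([q[:,0].min(),q[:,0].max()],1),end=" | ")
        print()
go((0,-123.5,100));go((0,-123.5,60))
E
```

```text
-60 505 y [-56.5 -42. ] x [-10.7  12.4] | -60 498 y [42.1 56.9] x [-10.5  12.5] | 
-56 472 y [-56.9 -41.9] x [-10.5  12.2] | -56 474 y [42.  56.5] x [-10.5  12.2] | 
-52 453 y [-56.8 -42.1] x [-11.1  12.4] | -52 444 y [42.2 56.7] x [-10.7  12.4] | 
-48 402 y [-56.8 -41.8] x [-10.4  12.2] | -48 404 y [42.3 56.5] x [-10.9  12.4] | 
-44 351 y [-56.7 -42.1] x [-10.7  12.4] | -44 366 y [42.3 56.3] x [-10.8  12.4] | 
-40 297 y [-55.1 -42.3] x [-10.6  12.3] | -40 295 y [42.1 55.3] x [-10.2  12.4] | 
-36 180 y [-49.2 -42.1] x [-10.   11.6] | -36 177 y [42.2 49.2] x [-10.7  11.7] | 
-32 19 y [-43.1 -42.6] x [-8.4  7.3] | -32 23 y [42.6 43.5] x [-7.1  9.4] | 
t 3.5 tcp [0.564  0.0912 0.2406] q [-0.     0.12   0.993  0.   ] F [-0.3 -0.6  0.2] gap 0.0854 grip 0.0
here(st) [ -3.1 -48.2 240.6] travel [-0.024 -0.628  1.171] rot [ 0.    -0.     0.003]
t 3.5 tcp [0.564  0.0912 0.2406] q [-0.     0.12   0.993  0.   ] F [-0.3 -0.6  0.2] gap 0.0854 grip 0.0
here(st) [ -3.1 -48.2 240.6] travel [-0.024 -0.628  1.504] rot [ 0.    -0.     0.003]
```

```bash
python3 - <<'E'
from h import *
s=st()
for c in("scene","top","wrist"):
    im,d=env.read_camera(c);P=pts(c,d,s)
    if c=="scene": cv2.imwrite("pics/scene1.png",im)
    A=R.from_quat(np.roll(s["orientation"],-1)).as_matrix();T=(P-s["tcp_pos"])@A*1000
    print(c)
    for z in range(-180,40,12):
        k=T[(d>0)&(abs(T[...,2]-z)<6)&(abs(T[...,1])<75)&(abs(T[...,0])<75)]
        if len(k)>5: print(z,len(k),"y",np.round(np.percentile(k[:,1],[1,99]),1),"x",np.round(np.percentile(k[:,0],[1,99]),1))
E
```

```text
t 3.5 tcp [0.564  0.0912 0.2406] q [-0.     0.12   0.993  0.   ] F [-0.3 -0.6  0.2] gap 0.0854 grip 0.0
scene
-180 796 y [-36.5  35.8] x [-38.    0.6]
-168 743 y [-35.6  35.7] x [-37.9  -6.4]
-156 636 y [-36.6  35.7] x [-38.1  -6.7]
-144 250 y [-65.8  64.2] x [-35.2  11.7]
-132 1343 y [-68.   66.5] x [-19.2  10.8]
-120 980 y [-69.6  68.2] x [-20.3  -2.7]
-108 699 y [-71.1  69.8] x [-18.5   7.9]
-96 818 y [-72.5  71.2] x [-17.5  14.2]
-84 704 y [-73.3  72. ] x [-13.9  11.3]
-72 156 y [-63.5  60.2] x [-12.7   2.7]
-60 189 y [-56.5  54.9] x [-12.2  11. ]
-48 175 y [-56.3  54.6] x [-12.1   7. ]
-36 51 y [-53.7  53.1] x [-11.6   8.9]
top
-180 298 y [-38.   -2.5] x [-17.6  38.3]
-168 258 y [-38.   -3.2] x [-17.1  38.3]
-156 208 y [-38.   -3.8] x [-19.   38.3]
-144 189 y [-66.2 -35.7] x [-10.6  12.8]
-132 842 y [-69.2 -36.2] x [-11.1  13.7]
-120 155 y [-70.9 -27.4] x [-10.6  16.6]
-108 218 y [-72.4 -26.2] x [-15.8  18.1]
-96 296 y [-73.5 -29.7] x [-15.3  18. ]
-84 174 y [-74.5 -44.9] x [-10.1  14.6]
-72 11 y [-54.3 -43. ] x [ 0.8 14.5]
wrist
-108 6450 y [-36.9  37.1] x [11.1 18.8]
-96 10639 y [-65.7  61.9] x [-0.  18.3]
-84 12739 y [-68.7  66.4] x [-5.7 14.3]
-72 2444 y [-63.7  63.6] x [ 1.3 14.3]
-60 2925 y [-55.8  55.7] x [-9.6 12.1]
-48 2395 y [-55.6  55.7] x [-10.1  12.2]
-36 994 y [-53.6  53. ] x [-10.2  11.9]
```

View pics/scene1.png

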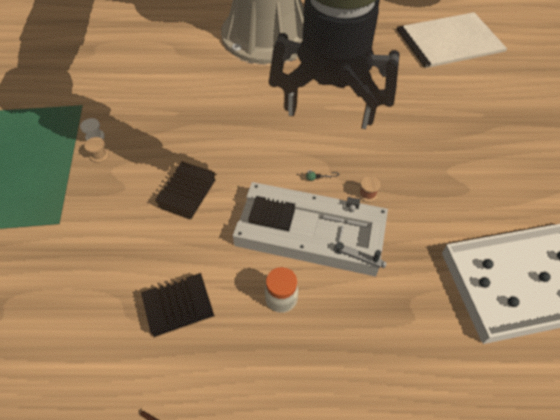

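The pictures show the opened fingertips about 32 mm behind the reported TCP, and the scene and wrist cameras agree on it. I'll use that offset and confirm it by contact.

```bash
python3 -m pendant '[{"travel":[-0.01,-0.3,0.2],"rot":[0,0,0],"fingers":1},{"travel":[-0.025,-0.6,0.5],"rot":[0,0,0],"fingers":1},{"travel":[-0.025,-0.63,0.85],"rot":[0,0,0],"fingers":1},{"travel":[-0.025,-0.63,1],"rot":[0,0,0],"fingers":1},{"travel":[-0.025,-0.63,1],"rot":[0,0,0],"fingers":1},{"travel":[-0.025,-0.63,1],"rot":[0,0,0],"fingers":1}]'
python3 - <<'E'
from h import *
s=st();d=env.read_camera("wrist")[1];P=pts("wrist",d,s)
Q=W2S(P.reshape(-1,3)).reshape(P.shape)
k=Q[(d>0)&(abs(Q[...,2]-46)<1.5)&(abs(Q[...,0])<30)&(Q[...,1]<-70)]
print("rack y",np.percentile(k[:,1],[1,99]),"x",np.percentile(k[:,0],[1,99]))
k=Q[(d>0)&(abs(Q[...,2]-34)<1.5)&(abs(Q[...,1]+120)<60)];print("stn x",np.percentile(k[:,0],[.5,99.5]))
go((0,-123.5,5))
E
```

```text
clock: 4.25
tcp_pos: [0.5494, 0.0157, 0.121]
orientation: [0.0, 0.12, 0.993, 0.0]
wrist_force: [0.8, -0.2, -0.1]
finger_gap: 0.0851
grip_force: 0.0
t 4.25 tcp [0.5494 0.0157 0.121 ] q [0.    0.12  0.993 0.   ] F [ 0.8 -0.2 -0.1] gap 0.0851 grip 0.0
rack y [-157.96431287  -88.93929768] x [-24.07023107  24.75601694]
stn x [-59.2776242  111.57998757]
t 4.3 tcp [0.5503 0.0157 0.1219] q [0.001 0.12  0.993 0.   ] F [-0.2 -0.9 -0. ] gap 0.0856 grip 0.0
here(st) [   1.7 -124.8  121.9] travel [0.017 0.011 0.974] rot [0.    0.002 0.001]
```

```bash
python3 -m pendant '[{"travel":[0.01,0,0.3],"rot":[0,0,0],"fingers":1},{"travel":[0.01,0,0.55],"rot":[0,0,0],"fingers":1},{"travel":[0.01,0,0.65],"rot":[0,0,0],"fingers":1},{"travel":[0.01,0,0.75],"rot":[0,0,0],"fingers":1},{"travel":[0.01,0,0.75],"rot":[0,0,0],"fingers":1}]'
python3 - <<'E'
from h import *
s=st();im,d=env.read_camera("scene");P=pts("scene",d);A=R.from_quat(np.roll(s["orientation"],-1)).as_matrix();T=(P-s["tcp_pos"])@A*1000
cv2.imwrite("pics/s2.png",cv2.resize(im[130:310,180:420],(800,600),interpolation=cv2.INTER_CUBIC))
go((0,-123.5,8))
E
```

```text
clock: 4.8
tcp_pos: [0.5481, 0.0159, 0.0303]
orientation: [-0.0, 0.12, 0.993, 0.0]
wrist_force: [-0.1, -0.4, 0.0]
finger_gap: 0.0854
grip_force: 0.0
t 4.8 tcp [0.5481 0.0159 0.0303] q [-0.     0.12   0.993  0.   ] F [-0.1 -0.4  0. ] gap 0.0854 grip 0.0
t 4.85 tcp [0.5487 0.0158 0.0311] q [0.    0.121 0.993 0.   ] F [-0.4  0.3  0.3] gap 0.0853 grip 0.0
here(st) [ 1.000e-01 -1.252e+02  3.110e+01] travel [0.001 0.014 0.193] rot [0.    0.001 0.001]
```

View pics/s2.png

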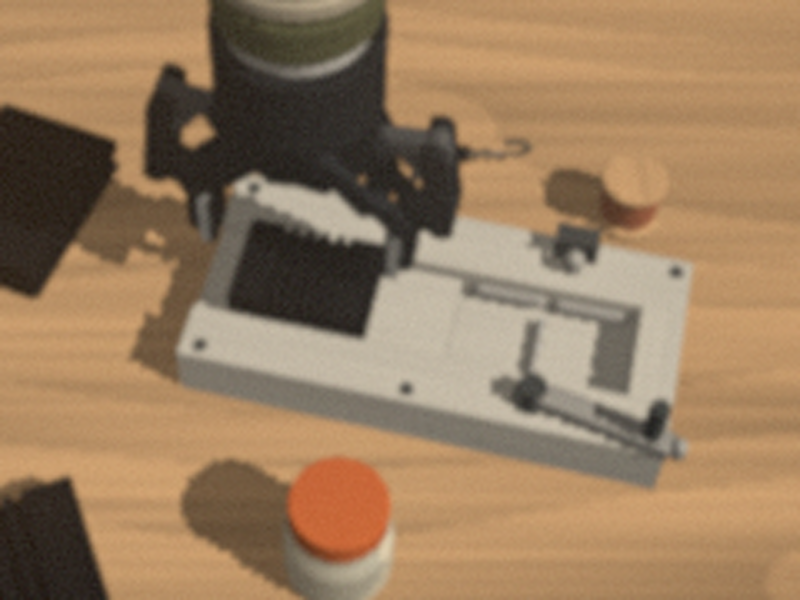

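The fingers straddle the lane rack, with tips at about (205,225) and (400,265), still above it. I'll lower them.

```bash
python3 -m pendant '[{"travel":[0,0.01,0.1],"rot":[0,0,0],"fingers":1},{"travel":[0,0.01,0.17],"rot":[0,0,0],"fingers":1},{"travel":[0,0.01,0.2],"rot":[0,0,0],"fingers":1},{"travel":[0,0.01,0.2],"rot":[0,0,0],"fingers":1}]'
python3 -m pendant '[{"travel":[0,0.02,0],"rot":[0,0,0],"fingers":1},{"travel":[0,0.04,0],"rot":[0,0,0],"fingers":1},{"travel":[0,0.06,0],"rot":[0,0,0],"fingers":1},{"travel":[0,0.09,0],"rot":[0,0,0],"fingers":1},{"travel":[0,0.12,0],"rot":[0,0,0],"fingers":1},{"travel":[0,0.15,0],"rot":[0,0,0],"fingers":1},{"travel":[0,0.15,0],"rot":[0,0,0],"fingers":1}]'
python3 -c "
from h import *
go((0,-2,7))
s=env.get_state();im,d=env.read_camera('wrist');P=pts('wrist',d,s)
Q=W2S(P.reshape(-1,3)).reshape(P.shape)
k=Q[(d>0)&(abs(Q[...,2]-46)<1.5)&(abs(Q[...,0])<22)&(Q[...,1]<-40)]
print('rack y',np.percentile(k[:,1],[1,99]),len(k))"
```

```text
clock: 5.25
tcp_pos: [0.5477, 0.0169, 0.0058]
orientation: [-0.001, 0.121, 0.993, 0.0]
wrist_force: [0.4, 0.7, -0.5]
finger_gap: 0.0856
grip_force: 0.0
clock: 5.95
tcp_pos: [0.5528, 0.0349, 0.0065]
orientation: [0.0, 0.12, 0.993, 0.0]
wrist_force: [0.1, -0.0, 0.3]
finger_gap: 0.0855
grip_force: 0.0
t 5.95 tcp [0.5528 0.0349 0.0065] q [0.    0.12  0.993 0.   ] F [ 0.1 -0.   0.3] gap 0.0855 grip 0.0
here(st) [  -0.4 -105.6    6.5] travel [-0.005  0.863 -0.004] rot [0.    0.    0.001]
rack y [-148.23748552  -62.83323871] 13428
```

```bash
python3 -m pendant '[{"travel":[0,0.06,0],"rot":[0,0,0],"fingers":1},{"travel":[0,0.13,0],"rot":[0,0,0],"fingers":1},{"travel":[0,0.2,0],"rot":[0,0,0],"fingers":1},{"travel":[0,0.27,0],"rot":[0,0,0],"fingers":1},{"travel":[0,0.34,0],"rot":[0,0,0],"fingers":1},{"travel":[0,0.4,0],"rot":[0,0,0],"fingers":1},{"travel":[0,0.46,0],"rot":[0,0,0],"fingers":1},{"travel":[0,0.5,0],"rot":[0,0,0],"fingers":1},{"travel":[0,0.5,0],"rot":[0,0,0],"fingers":1}]'
python3 -m pendant '[{"travel":[0,0.05,0],"rot":[0,0,0],"fingers":1},{"travel":[0,0.1,0],"rot":[0,0,0],"fingers":1},{"travel":[0,0.15,0],"rot":[0,0,0],"fingers":1},{"travel":[0,0.2,0],"rot":[0,0,0],"fingers":1},{"travel":[0,0.25,0],"rot":[0,0,0],"fingers":1},{"travel":[0,0.3,0],"rot":[0,0,0],"fingers":1},{"travel":[0,0.34,0],"rot":[0,0,0],"fingers":1},{"travel":[0,0.36,0],"rot":[0,0,0],"fingers":1},{"travel":[0,0.37,0],"rot":[0,0,0],"fingers":1},{"travel":[0,0.37,0],"rot":[0,0,0],"fingers":1}]'
cat >> h.py <<'E'
def look(name=None):
    s=env.get_state();im,d=env.read_camera('wrist');P=pts('wrist',d,s)
    Q=W2S(P.reshape(-1,3)).reshape(P.shape);dark=(im.max(2)<75)&(d>0)&(abs(Q[...,0])<24)&(abs(Q[...,1])<110)&(Q[...,2]>30)&(Q[...,2]<50)
    if name: cv2.imwrite(f'pics/{name}.png',im)
    z=Q[...,2];lo=np.median(z[dark]);print('dark z',lo,dark.sum())
    for y in range(-60,62,3):
        k=dark&(abs(Q[...,1]-y)<1.5)
        if k.sum()>5:print(f"{y}:{np.percentile(z[k],80):.1f}",end=' ')
    print();return Q,im
E
python3 -c "
from h import *
go((0,4.6,7));look('w3')"
```

```text
clock: 6.9
tcp_pos: [0.5673, 0.0934, 0.0065]
orientation: [0.0, 0.12, 0.993, 0.0]
wrist_force: [-0.2, -0.4, 0.4]
finger_gap: 0.0853
grip_force: 0.0
clock: 7.9
tcp_pos: [0.5777, 0.1358, 0.0065]
orientation: [0.0, 0.121, 0.993, 0.0]
wrist_force: [0.3, 0.2, -0.6]
finger_gap: 0.0857
grip_force: 0.0
t 7.9 tcp [0.5777 0.1358 0.0065] q [0.    0.121 0.993 0.   ] F [ 0.3  0.2 -0.6] gap 0.0857 grip 0.0
here(st) [-0.5 -1.6  6.5] travel [-0.005  0.052 -0.004] rot [ 0.    -0.     0.001]
dark z 41.82733790167078 20599
-54:49.5 -45:48.0 -42:42.6 -39:42.6 -36:42.6 -33:42.6 -30:42.6 -27:42.3 -24:37.2 -21:42.5 -18:36.6 -15:42.3 -12:42.3 -9:36.5 -6:42.5 -3:41.0 0:36.8 3:42.6 6:36.6 9:42.5 12:42.6 15:42.6 18:42.6 21:42.5 24:42.5 42:48.3
```

View pics/w3.png

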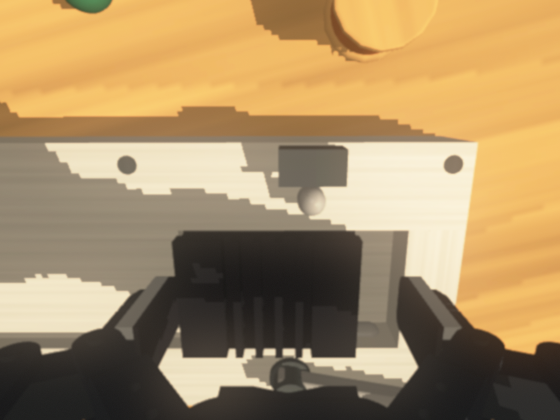

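Picture w3 shows the rack level in the recess, spanning columns 175..362 with its top at z 42. It is about 8 mm short of the key. I'll push it on, then go up and set the fingers over the two lands.

```bash
python3 -m pendant '[{"travel":[0,0.02,0],"rot":[0,0,0],"fingers":1},{"travel":[0,0.04,0],"rot":[0,0,0],"fingers":1},{"travel":[0,0.055,0],"rot":[0,0,0],"fingers":1},{"travel":[0,0.055,0],"rot":[0,0,0],"fingers":1},{"travel":[0,0.02,0],"rot":[0,0,0],"fingers":1},{"travel":[0,0.01,0],"rot":[0,0,0],"fingers":1},{"travel":[0,0,-0.2],"rot":[0,0,0],"fingers":1},{"travel":[0,0,-0.5],"rot":[0,0,0],"fingers":1},{"travel":[0,0,-0.5],"rot":[0,0,0],"fingers":-0.1}]'
python3 -m pendant '[{"travel":[0,0,0],"rot":[0,0,0],"fingers":-0.1},{"travel":[0,0,0],"rot":[0,0,0],"fingers":-0.1},{"travel":[0,0,0],"rot":[0,0,0],"fingers":-0.1},{"travel":[0,0,0],"rot":[0,0,0],"fingers":-0.1}]' 20
python3 - <<'E'
from h import *
Q,im=look()
s=env.get_state();d=env.read_camera("wrist")[1]
P=pts("wrist",d,s);A=R.from_quat(np.roll(s["orientation"],-1)).as_matrix();T=(P-s["tcp_pos"])@A*1000
m=(d>0)&(T[...,2]>-45)&(T[...,2]<-5)&(abs(T[...,0])<20)&(abs(T[...,1])<50);m&=P[...,2]>.055;t=T[m]
for z in range(-40,0,3):
    k=t[abs(t[:,2]-z)<1.5]
    if len(k)>3: print(z,len(k),np.round([k[k[:,1]<0][:,1].min(),k[k[:,1]<0][:,1].max(),k[k[:,1]>0][:,1].min(),k[k[:,1]>0][:,1].max()],1))
go((0,-2,25))
E
```

```text
clock: 8.85
tcp_pos: [0.5812, 0.1358, 0.0714]
orientation: [0.004, 0.121, 0.993, 0.001]
wrist_force: [1.2, -0.1, 0.3]
finger_gap: 0.0731
grip_force: 0.0
clock: 9.25
tcp_pos: [0.5768, 0.1356, 0.0654]
orientation: [-0.001, 0.121, 0.993, -0.0]
wrist_force: [0.1, -0.5, 0.4]
finger_gap: 0.0386
grip_force: 0.0
dark z 41.67185965655795 9667
-36:42.6 -33:42.7 -30:42.7 -27:42.7 -24:42.6 -21:42.6 -18:36.7 -15:42.6 -12:37.8 -9:41.1 -6:42.5 -3:36.6 0:42.3 3:42.1 6:36.6 9:42.5 12:37.2 15:42.4 18:42.5 21:42.6 24:42.6 27:42.8 30:42.6 33:42.4 
-40 339 [-32.7 -19.   19.1  33. ]
-37 363 [-32.8 -19.1  19.   32.8]
-34 336 [-32.6 -19.   19.   33.1]
-31 289 [-32.8 -19.   19.1  32.2]
-28 237 [-31.1 -19.   19.1  31. ]
-25 134 [-25.6 -19.   19.1  25.9]
-22 50 [-19.4 -19.1  19.1  19.4]
t 9.35 tcp [0.5772 0.1357 0.0657] q [-0.001  0.121  0.993 -0.   ] F [1.5 0.1 0.1] gap 0.0384 grip 0.0
here(st) [-1.  -1.9 65.7] travel [-0.009 -0.     0.339] rot [-0.    -0.001  0.001]
```

```bash
python3 -m pendant '[{"travel":[0,0,0.1],"rot":[0,0,0],"fingers":0.2},{"travel":[0,0,0.2],"rot":[0,0,0],"fingers":0.2},{"travel":[-0.005,0,0.3],"rot":[0,0,0],"fingers":0.2},{"travel":[-0.005,0,0.35],"rot":[0,0,0],"fingers":0.2},{"travel":[-0.005,0,0.35],"rot":[0,0,0],"fingers":0.2}]'
python3 -m pendant '[{"travel":[0,0,0.01],"rot":[0,0,0],"fingers":0.2},{"travel":[0,0,0.02],"rot":[0,0,0],"fingers":0.2},{"travel":[0,0,0.02],"rot":[0,0,0],"fingers":0.2}]'
```

```text
clock: 9.85
tcp_pos: [0.577, 0.1354, 0.0227]
orientation: [-0.001, 0.121, 0.993, -0.0]
wrist_force: [-0.9, -0.6, 0.4]
finger_gap: 0.0511
grip_force: 0.0
clock: 10.15
tcp_pos: [0.5786, 0.1356, 0.0225]
orientation: [0.0, 0.121, 0.993, 0.0]
wrist_force: [-0.2, -0.6, -0.2]
finger_gap: 0.0511
grip_force: 0.0
```

```bash
python3 -m pendant '[{"travel":[0,0,0.01],"rot":[0,0,0],"fingers":0.2},{"travel":[0,0,0.01],"rot":[0,0,0],"fingers":0.2}]'; python3 -m pendant '[{"travel":[0,0,0.01],"rot":[0,0,0],"fingers":0.2},{"travel":[0,0,0.01],"rot":[0,0,0],"fingers":0.2}]'
```

```text
clock: 10.35
tcp_pos: [0.5784, 0.1356, 0.0211]
orientation: [0.0, 0.121, 0.993, 0.0]
wrist_force: [0.4, -0.3, 0.7]
finger_gap: 0.0513
grip_force: 0.0
clock: 10.55
tcp_pos: [0.5782, 0.1356, 0.0196]
orientation: [-0.0, 0.121, 0.993, 0.0]
wrist_force: [0.1, 0.2, -0.1]
finger_gap: 0.0511
grip_force: 0.0
```

```bash
for i in 1 2; do python3 -c "
from h import *
s=st()" ; done; python3 -m pendant '[{"travel":[0,0,0.01],"rot":[0,0,0],"fingers":0.2},{"travel":[0,0,0.01],"rot":[0,0,0],"fingers":0.2}]'|grep -E "tcp|wrist"; python3 -m pendant '[{"travel":[0,0,0.005],"rot":[0,0,0],"fingers":0.2},{"travel":[0,0,0.005],"rot":[0,0,0],"fingers":0.2}]'|grep -E "tcp|wrist"
```

```text
t 10.55 tcp [0.5782 0.1356 0.0196] q [-0.     0.121  0.993  0.   ] F [ 0.1  0.2 -0.1] gap 0.0511 grip 0.0
t 10.55 tcp [0.5782 0.1356 0.0196] q [-0.     0.121  0.993  0.   ] F [ 0.1  0.2 -0.1] gap 0.0511 grip 0.0
tcp_pos: [0.5784, 0.1356, 0.0186]
wrist_force: [0.7, -0.3, 0.3]
tcp_pos: [0.5784, 0.1356, 0.0185]
wrist_force: [-1.8, -0.6, 5.0]
```

Contact at TCP z of about 18.5 mm. From here I press in small steps.

```bash
python3 -m pendant '[{"travel":[0,0,0.005],"rot":[0,0,0],"fingers":0.2},{"travel":[0,0,0.005],"rot":[0,0,0],"fingers":0.2}]'|grep -E "tcp|wrist"; python3 -m pendant '[{"travel":[0,0,0.005],"rot":[0,0,0],"fingers":0.2},{"travel":[0,0,0.005],"rot":[0,0,0],"fingers":0.2}]'|grep -E "tcp|wrist"
```

```text
tcp_pos: [0.5787, 0.1355, 0.0183]
wrist_force: [-2.5, 0.6, 7.6]
tcp_pos: [0.5789, 0.1355, 0.0181]
wrist_force: [-2.2, -0.5, 8.5]
```

```bash
python3 -m pendant '[{"travel":[0,0,0.01],"rot":[0,0,0],"fingers":0.2},{"travel":[0,0,0.01],"rot":[0,0,0],"fingers":0.2}]'|grep -E "tcp|wrist"; python3 -m pendant '[{"travel":[0,0,0.01],"rot":[0,0,0],"fingers":0.2},{"travel":[0,0,0.01],"rot":[0,0,0],"fingers":0.2}]'|grep -E "tcp|wrist";python3 -m pendant '[{"travel":[0,0,0.01],"rot":[0,0,0],"fingers":0.2},{"travel":[0,0,0.01],"rot":[0,0,0],"fingers":0.2}]'|grep -E "tcp|wrist"
```

```text
tcp_pos: [0.5794, 0.1354, 0.0174]
wrist_force: [-2.2, -1.3, 12.5]
tcp_pos: [0.5778, 0.1357, 0.0151]
wrist_force: [-3.1, 0.5, 7.0]
tcp_pos: [0.5783, 0.1357, 0.0144]
wrist_force: [-2.7, -0.3, 10.0]
```

It has gone more than 1 mm down, so the pocket is over the key. I keep pressing.

```bash
for i in 1; do python3 -m pendant '[{"travel":[0,0,0.01],"rot":[0,0,0],"fingers":0.2},{"travel":[0,0,0.01],"rot":[0,0,0],"fingers":0.2}]'|grep -E "tcp|wrist"; python3 -m pendant '[{"travel":[0,0,0.01],"rot":[0,0,0],"fingers":0.2},{"travel":[0,0,0.01],"rot":[0,0,0],"fingers":0.2}]'|grep -E "tcp|wrist";python3 -m pendant '[{"travel":[0,0,0.01],"rot":[0,0,0],"fingers":0.2},{"travel":[0,0,0.01],"rot":[0,0,0],"fingers":0.2}]'|grep -E "tcp|wrist"; done
```

```text
tcp_pos: [0.579, 0.1355, 0.0136]
wrist_force: [-3.3, -0.8, 12.3]
tcp_pos: [0.5799, 0.1354, 0.0121]
wrist_force: [1.3, -0.5, 6.2]
tcp_pos: [0.5807, 0.1352, 0.0108]
wrist_force: [1.1, -2.0, 5.4]
```

```bash
python3 -m pendant '[{"travel":[0,0,0.01],"rot":[0,0,0],"fingers":0.2},{"travel":[0,0,0.01],"rot":[0,0,0],"fingers":0.2}]'|grep -E "tcp|wrist|orient"; python3 -m pendant '[{"travel":[0,0,0.01],"rot":[0,0,0],"fingers":0.2},{"travel":[0,0,0.01],"rot":[0,0,0],"fingers":0.2}]'|grep -E "tcp|wrist"
python3 -c "
from h import *
look()"
```

```text
tcp_pos: [0.5812, 0.1351, 0.01]
orientation: [0.003, 0.121, 0.993, -0.0]
wrist_force: [1.6, -2.5, 6.7]
tcp_pos: [0.5813, 0.1351, 0.0099]
wrist_force: [-0.3, -2.2, 13.8]
dark z 33.567441841003955 10806
-39:48.8 -36:34.4 -33:34.1 -30:34.0 -27:43.1 -24:33.9 -21:34.0 -18:33.7 -15:33.9 -12:33.9 -9:33.9 -6:34.0 0:34.0 3:34.0 9:34.0 12:33.9 15:34.0 18:34.0 21:34.0 24:43.9 27:34.0 30:34.0 33:47.6 36:48.4
```

```bash
python3 -m pendant '[{"travel":[0,0,0.015],"rot":[0,0,0],"fingers":0.2},{"travel":[0,0,0.03],"rot":[0,0,0],"fingers":0.2},{"travel":[0,0,0.03],"rot":[0,0,0],"fingers":0.2}]'|grep -E "tcp|wrist"
python3 -m pendant '[{"travel":[0,0,-0.1],"rot":[0,0,0],"fingers":0.2},{"travel":[0,0,-0.4],"rot":[0,0,0],"fingers":0},{"travel":[0,0,-0.8],"rot":[0,0,0],"fingers":-1},{"travel":[0,0,-1],"rot":[0,0,0],"fingers":-1},{"travel":[0,0,-1],"rot":[0,0,0],"fingers":-1},{"travel":[0,0,-1],"rot":[0,0,0],"fingers":-1},{"travel":[0,0,-1],"rot":[0,0,0],"fingers":-1}]'
python3 - <<'E'
from h import *
s=env.get_state();Q,im=look('w5');d=env.read_camera("wrist")[1]
z=Q[...,2]
def md(x,y,r=4):
    k=(abs(Q[...,0]-x)<r)&(abs(Q[...,1]-y)<r)&(z>5)&(z<60);return round(float(np.median(z[k])),1)
print("rack corners",[md(x,y) for x in(-18,18) for y in(-29,25)],"station",[md(x,y) for x in(-45,45) for y in(-60,-30)],md(0,57,4))
m=(z>60)&(z<80)&(abs(Q[...,0]-55)<25)&(abs(Q[...,1]-45)<30);print("peg",np.round(np.median(Q[m],0),1),m.sum(),Q[m].min(0),Q[m].max(0))
P=pts("wrist",d,s);A=R.from_quat(np.roll(s["orientation"],-1)).as_matrix();T=(P-s["tcp_pos"])@A*1000
k=T[(d>0)&(T[...,2]>-50)&(T[...,2]<5)&(abs(T[...,0])<20)&(abs(T[...,1])<25)];print("tip",len(k),np.percentile(k,99.5,axis=0),k.min(0))
for r in env.outline_of("wrist","keeper_peg")[:2]: print(r["conf"],r["xy"],W2S(onplane("wrist",r["xy"],.06,s)))
st()
E
```

```text
tcp_pos: [0.5814, 0.1351, 0.0098]
wrist_force: [-8.5, -3.0, 37.0]
clock: 14.0
tcp_pos: [0.5771, 0.1354, 0.1217]
orientation: [-0.001, 0.121, 0.993, -0.0]
wrist_force: [0.1, 0.1, 0.6]
finger_gap: 0.0004
grip_force: 0.0
dark z 33.478013494449506 4369
-36:34.1 -33:34.1 -30:34.0 -27:34.0 -24:34.1 -21:33.9 -15:34.1 -12:34.0 -9:34.2 -6:34.1 0:34.0 3:33.9 9:34.0 12:33.9 15:34.1 18:33.9 21:34.0 24:34.0 27:33.9 30:34.1 33:34.0 
rack corners [33.6, 33.5, 33.6, 33.5] station [33.5, 33.4, 33.7, 33.5] 33.5
peg [49.1 57.2 69.8] 271 [45.81601586 52.85408703 60.00974563] [55.29735582 62.75831081 71.95363082]
tip 2062 [ 12.2232409   13.45817546 -24.36026593] [  6.46275587 -13.57354166 -49.99241711]
0.83 [364.9, 283.3] [39.72278108 49.438967   60.        ]
0.72 [179.0, 38.3] [-109.84510807  -62.93271647   60.        ]
t 14.15 tcp [0.5772 0.1354 0.1218] q [-0.002  0.121  0.993 -0.   ] F [-0.1  0.8 -0.7] gap 0.0001 grip 0.0
```

View pics/w5.png

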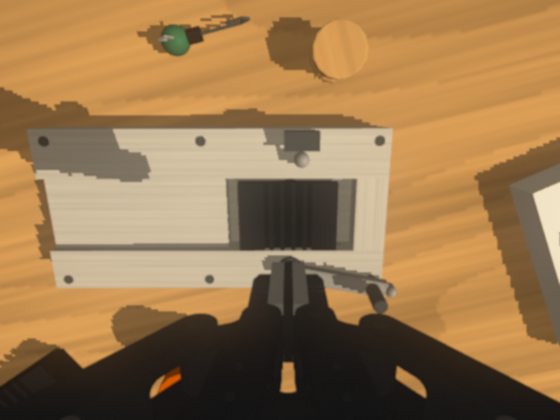

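The rack is flush and level at columns 238..337 (all four corners within 0.1 mm of the station top), and the peg top is at about (377,297). Next I push the peg with shut fingers: first along -x from outside, then along -y.

```bash
python3 -c "
from h import *
go((74,51,122));go((74,51,30))"
```

```text
t 14.15 tcp [0.5772 0.1354 0.1218] q [-0.002  0.121  0.993 -0.   ] F [-0.1  0.8 -0.7] gap 0.0001 grip 0.0
here(st) [ -0.9  -2.2 121.8] travel [-0.625  0.443 -0.004] rot [-0.001 -0.003  0.001]
t 14.15 tcp [0.5772 0.1354 0.1218] q [-0.002  0.121  0.993 -0.   ] F [-0.1  0.8 -0.7] gap 0.0001 grip 0.0
here(st) [ -0.9  -2.2 121.8] travel [-0.627  0.443  0.762] rot [-0.001 -0.003  0.001]
```

```bash
python3 -m pendant '[{"travel":[-0.3,0.2,0],"rot":[0,0,0],"fingers":-1},{"travel":[-0.55,0.4,0],"rot":[0,0,0],"fingers":-1},{"travel":[-0.63,0.44,0],"rot":[0,0,0],"fingers":-1},{"travel":[-0.63,0.44,0.2],"rot":[0,0,0],"fingers":-1},{"travel":[-0.63,0.44,0.45],"rot":[0,0,0],"fingers":-1},{"travel":[-0.63,0.44,0.65],"rot":[0,0,0],"fingers":-1},{"travel":[-0.63,0.44,0.76],"rot":[0,0,0],"fingers":-1},{"travel":[-0.63,0.44,0.76],"rot":[0,0,0],"fingers":-1},{"travel":[-0.63,0.44,0.76],"rot":[0,0,0],"fingers":-1}]'
python3 -c "
from h import *
go((14,51,30))"
```

```text
clock: 15.05
tcp_pos: [0.6645, 0.1687, 0.0326]
orientation: [0.0, 0.121, 0.993, 0.0]
wrist_force: [1.2, 0.2, 0.5]
finger_gap: -0.0
grip_force: 0.0
t 15.05 tcp [0.6645 0.1687 0.0326] q [0.    0.121 0.993 0.   ] F [1.2 0.2 0.5] gap -0.0 grip 0.0
here(st) [75.8 51.1 32.6] travel [ 0.515 -0.001  0.021] rot [0.    0.    0.001]
```

```bash
python3 -m pendant '[{"travel":[0.06,0,0.01],"rot":[0,0,0],"fingers":-1},{"travel":[0.12,0,0.02],"rot":[0,0,0],"fingers":-1},{"travel":[0.18,0,0.02],"rot":[0,0,0],"fingers":-1},{"travel":[0.24,0,0.02],"rot":[0,0,0],"fingers":-1},{"travel":[0.3,0,0.02],"rot":[0,0,0],"fingers":-1},{"travel":[0.36,0,0.02],"rot":[0,0,0],"fingers":-1},{"travel":[0.42,0,0.02],"rot":[0,0,0],"fingers":-1},{"travel":[0.48,0,0.02],"rot":[0,0,0],"fingers":-1},{"travel":[0.51,0,0.02],"rot":[0,0,0],"fingers":-1},{"travel":[0.51,0,0.02],"rot":[0,0,0],"fingers":-1}]'
python3 -m pendant '[{"travel":[-0.04,0,0],"rot":[0,0,0],"fingers":-1},{"travel":[-0.08,0,0],"rot":[0,0,0],"fingers":-1},{"travel":[-0.08,0.1,-0.2],"rot":[0,0,0],"fingers":-1},{"travel":[-0.08,0.15,-0.5],"rot":[0,0,0],"fingers":-1},{"travel":[-0.08,0.15,-0.7],"rot":[0,0,0],"fingers":-1},{"travel":[-0.08,0.15,-0.7],"rot":[0,0,0],"fingers":-1}]'
python3 - <<'E'
from h import *
s=env.get_state();Q,im=look();z=Q[...,2]
m=(z>60)&(z<75)&(abs(Q[...,0])<60)&(abs(Q[...,1]-35)<35);print("peg",np.round(np.median(Q[m],0),1),m.sum(),Q[m].min(0),Q[m].max(0))
go((-12,66,30))
im,d=env.read_camera("top");Q=W2S(pts("top",d).reshape(-1,3)).reshape(d.shape+(3,));z=Q[...,2]
m=(z>60)&(z<75)&(abs(Q[...,0])<60)&(abs(Q[...,1]-35)<35);print("peg top",np.round(np.median(Q[m],0),1),m.sum())
E
```

```text
clock: 16.05
tcp_pos: [0.6038, 0.1839, 0.0298]
orientation: [-0.001, 0.12, 0.993, 0.0]
wrist_force: [-0.0, 0.0, -0.3]
finger_gap: -0.0002
grip_force: 0.0
clock: 16.65
tcp_pos: [0.6219, 0.1993, 0.1183]
orientation: [0.004, 0.121, 0.993, 0.001]
wrist_force: [1.6, -1.0, 0.1]
finger_gap: 0.0003
grip_force: 0.0
dark z 33.43132097357675 4857
-36:34.1 -33:34.1 -30:34.1 -27:34.1 -24:34.0 -21:33.9 -18:33.5 -15:34.1 -12:33.9 -9:33.9 -6:34.1 0:33.9 3:34.0 9:33.9 12:33.6 15:34.1 18:34.1 21:34.0 24:34.1 27:34.1 30:34.1 33:34.0 
peg [-3.5 42.1 70.2] 271 [-7.40838012 37.22502217 60.20311244] [ 2.13849881 46.48350685 72.06837074]
t 16.7 tcp [0.6206 0.1989 0.116 ] q [0.002 0.121 0.993 0.001] F [ 0.2  0.  -0.3] gap 0.0002 grip 0.0
here(st) [ 25.9  69.9 116. ] travel [ 0.319 -0.034  0.715] rot [0.002 0.004 0.001]
peg top [-4.1 40.6 70.4] 44
```

```bash
python3 -m pendant '[{"travel":[0.16,-0.02,0],"rot":[0,0,0],"fingers":-1},{"travel":[0.32,-0.03,0],"rot":[0,0,0],"fingers":-1},{"travel":[0.32,-0.03,0.25],"rot":[0,0,0],"fingers":-1},{"travel":[0.32,-0.03,0.5],"rot":[0,0,0],"fingers":-1},{"travel":[0.32,-0.03,0.65],"rot":[0,0,0],"fingers":-1},{"travel":[0.32,-0.03,0.72],"rot":[0,0,0],"fingers":-1},{"travel":[0.32,-0.03,0.72],"rot":[0,0,0],"fingers":-1}]'
python3 -m pendant '[{"travel":[0,-0.05,0],"rot":[0,0,0],"fingers":-1},{"travel":[0,-0.1,0],"rot":[0,0,0],"fingers":-1},{"travel":[0,-0.15,0],"rot":[0,0,0],"fingers":-1},{"travel":[0,-0.2,0],"rot":[0,0,0],"fingers":-1},{"travel":[0,-0.24,0],"rot":[0,0,0],"fingers":-1},{"travel":[0,-0.28,0],"rot":[0,0,0],"fingers":-1},{"travel":[0,-0.28,0],"rot":[0,0,0],"fingers":-1}]'
python3 -c "
from h import *
go((-14,18.5,30))"
```

```text
clock: 17.45
tcp_pos: [0.5786, 0.2037, 0.025]
orientation: [-0.002, 0.121, 0.993, -0.001]
wrist_force: [0.4, -1.2, 0.1]
finger_gap: -0.0002
grip_force: 0.0
clock: 18.15
tcp_pos: [0.5621, 0.1779, 0.0276]
orientation: [-0.009, 0.118, 0.993, 0.005]
wrist_force: [-23.8, 20.9, 13.5]
finger_gap: -0.0001
grip_force: 27.6
t 18.15 tcp [0.5621 0.1779 0.0276] q [-0.009  0.118  0.993  0.005] F [-23.8  20.9  13.5] gap -0.0001 grip 27.6
here(st) [-25.8  35.4  27.6] travel [-0.097 -0.141 -0.023] rot [ 0.008 -0.018  0.006]
```

It jammed: the finger slipped to the -x side of the peg. I back off and look.

```bash
python3 -m pendant '[{"travel":[0.02,0.1,0],"rot":[0,0,0],"fingers":-1},{"travel":[0.04,0.2,0],"rot":[0,0,0],"fingers":-1},{"travel":[0.04,0.25,-0.05],"rot":[0,0,0],"fingers":-1},{"travel":[0.04,0.25,-0.4],"rot":[0,0,0],"fingers":-1},{"travel":[0.04,0.25,-0.7],"rot":[0,0,0],"fingers":-1},{"travel":[0.04,0.25,-0.7],"rot":[0,0,0],"fingers":-1},{"travel":[0.04,0.25,-0.7],"rot":[0,0,0],"fingers":-1}]'
python3 - <<'E'
from h import *
s=env.get_state();Q,im=look('w6');z=Q[...,2]
m=(z>60)&(z<75)&(abs(Q[...,0])<60)&(abs(Q[...,1]-35)<45);print("peg",np.round(np.median(Q[m],0),1),m.sum(),Q[m].min(0),Q[m].max(0))
go((-12,66,30))
im,d=env.read_camera("top");Q=W2S(pts("top",d).reshape(-1,3)).reshape(d.shape+(3,));z=Q[...,2]
m=(z>60)&(z<75)&(abs(Q[...,0])<60)&(abs(Q[...,1]-35)<45);print("peg top",np.round(np.median(Q[m],0),1),m.sum())
E
```

```text
clock: 18.85
tcp_pos: [0.5769, 0.2017, 0.1136]
orientation: [0.002, 0.121, 0.993, 0.001]
wrist_force: [-0.5, -0.4, -0.8]
finger_gap: 0.0
grip_force: 0.0
dark z 33.440493781263754 4028
-36:34.0 -33:34.1 -30:34.2 -27:34.1 -24:34.1 -21:34.0 -18:33.9 -15:34.1 -12:33.6 -9:33.8 -6:34.1 0:33.9 3:34.0 9:34.1 12:33.7 15:34.0 18:34.1 21:33.9 24:34.1 27:34.2 30:34.0 33:34.1 
peg [-10.8  34.   70. ] 281 [-14.50425058  28.92552703  60.06046171] [-4.54115953 38.44072516 72.26878074]
t 18.9 tcp [0.5756 0.2015 0.1121] q [0.001 0.121 0.993 0.   ] F [-0.9  0.1 -1. ] gap 0.0002 grip 0.0
here(st) [-18.3  61.6 112.1] travel [-0.052  0.036  0.684] rot [0.    0.002 0.   ]
peg top [-10.5  32.4  70.1] 45
```

View pics/w6.png

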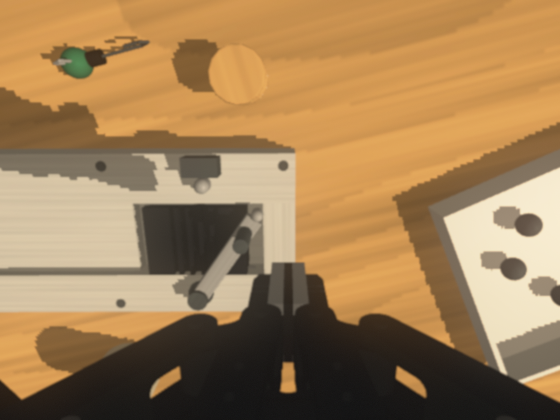

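The bar now stands at about 0.59 rad, with the peg at (243,238) and the knobbed end at (257,215). The tool had sagged to TCP z 25 mm, so the tip hit the bar. I'll turn the tool 90° so the flat face pushes along -y, and go in higher.

```bash
python3 -c "
from h import *
print(env.get_state()['joint_pos'])
s=env.get_state();Q,im=look();z=Q[...,2]
for x,y in((-24,43),(-22,41),(-18,39),(-52,8),(-38,0),(-40,6),(-35,3)):
    k=(abs(Q[...,0]-x)<3)&(abs(Q[...,1]-y)<3);print((x,y),np.percentile(z[k],[5,50,97]) if k.any() else None)
go((-13,66,60),(1,0,0));go((-13,66,60),(-1,0,0))"
```

```text
[ 2.05400432e-01  4.23005876e-01 -4.06275672e-02  1.10753248e+00
 -1.62048153e-04  4.47860506e-01]
dark z 33.48632046008119 4094
-36:34.1 -33:34.1 -30:34.1 -27:34.1 -24:34.1 -21:34.2 -18:33.7 -15:34.1 -12:33.8 -9:33.8 -6:34.0 0:34.1 3:34.0 9:34.1 12:33.9 15:34.1 18:34.1 21:34.2 24:34.2 27:34.1 30:34.0 33:34.3 
(-24, 43) [ 38.47015703 177.80234111 187.5124602 ]
(-22, 41) [ 13.62282756 186.64699738 188.60147109]
(-18, 39) [ 13.41048785 187.59437217 189.03401427]
(-52, 8) [46.3501827  47.52194484 48.67726997]
(-38, 0) [32.89293122 33.84099545 46.35952541]
(-40, 6) [46.24633804 47.75384621 49.40764803]
(-35, 3) [ 32.99143149  47.33416277 215.57832266]
t 19.0 tcp [0.5744 0.2014 0.1105] q [-0.001  0.121  0.993 -0.   ] F [-0.   0.8 -0.9] gap -0.0002 grip 0.0
here(st) [-19.5  61.2 110.5] travel [-0.055  0.04   0.421] rot [-0.002 -0.     1.5  ]
t 19.0 tcp [0.5744 0.2014 0.1105] q [-0.001  0.121  0.993 -0.   ] F [-0.   0.8 -0.9] gap -0.0002 grip 0.0
here(st) [-19.5  61.2 110.5] travel [-0.055  0.04   0.421] rot [ 0.    -0.002 -1.5  ]
```

```bash
python3 -m pendant '[{"travel":[0,0,0],"rot":[0,0,-0.14],"fingers":-1},{"travel":[0,0,0],"rot":[0,0,-0.28],"fingers":-1},{"travel":[0,0,0],"rot":[0,0,-0.42],"fingers":-1},{"travel":[0,0,0],"rot":[0,0,-0.56],"fingers":-1},{"travel":[0,0,0],"rot":[0,0,-0.7],"fingers":-1},{"travel":[0,0,0],"rot":[0,0,-0.84],"fingers":-1},{"travel":[0,0,0],"rot":[0,0,-0.98],"fingers":-1},{"travel":[0,0,0],"rot":[0,0,-1],"fingers":-1},{"travel":[0,0,0],"rot":[0,0,-1],"fingers":-1}]' >/dev/null
python3 -m pendant '[{"travel":[0,0,0],"rot":[0,0,-0.14],"fingers":-1},{"travel":[0,0,0],"rot":[0,0,-0.28],"fingers":-1},{"travel":[0,0,0],"rot":[0,0,-0.42],"fingers":-1},{"travel":[0,0,0],"rot":[0,0,-0.5],"fingers":-1},{"travel":[0,0,0],"rot":[0,0,-0.5],"fingers":-1}]' 
python3 -c "
from h import *
go((-13,58,34),(-1,0,0))"
```

```text
clock: 20.4
tcp_pos: [0.5746, 0.2018, 0.1111]
orientation: [-0.0, -0.616, 0.788, 0.0]
wrist_force: [0.4, -0.5, 0.6]
finger_gap: -0.0001
grip_force: 0.0
t 20.4 tcp [0.5746 0.2018 0.1111] q [-0.    -0.616  0.788  0.   ] F [ 0.4 -0.5  0.6] gap -0.0001 grip 0.0
here(st) [-19.4  61.7 111.1] travel [ 0.03  -0.054  0.642] rot [ 0.001 -0.    -0.001]
```

```bash
python3 -m pendant '[{"travel":[0.03,-0.05,0.2],"rot":[0,0,0],"fingers":-1},{"travel":[0.03,-0.05,0.4],"rot":[0,0,0],"fingers":-1},{"travel":[0.03,-0.05,0.55],"rot":[0,0,0],"fingers":-1},{"travel":[0.03,-0.05,0.63],"rot":[0,0,0],"fingers":-1},{"travel":[0.03,-0.05,0.63],"rot":[0,0,0],"fingers":-1},{"travel":[0.03,-0.05,0.63],"rot":[0,0,0],"fingers":-1}]' 
python3 -c "
from h import *
go((-17,16,34),(-1,0,0))"
```

```text
clock: 21.0
tcp_pos: [0.5802, 0.1971, 0.0364]
orientation: [0.0, -0.616, 0.788, -0.0]
wrist_force: [-1.1, -0.3, -0.2]
finger_gap: -0.0001
grip_force: 0.0
t 21.0 tcp [0.5802 0.1971 0.0364] q [ 0.    -0.616  0.788 -0.   ] F [-1.1 -0.3 -0.2] gap -0.0001 grip 0.0
here(st) [-12.8  58.4  36.4] travel [0.353 0.035 0.02 ] rot [-0.  0. -0.]
```

Now I push to just before the detent, then step in with force checks.

```bash
python3 -m pendant '[{"travel":[0.04,0,0.02],"rot":[0,0,0],"fingers":-1},{"travel":[0.08,0,0.02],"rot":[0,0,0],"fingers":-1},{"travel":[0.12,0.01,0.02],"rot":[0,0,0],"fingers":-1},{"travel":[0.16,0.02,0.02],"rot":[0,0,0],"fingers":-1},{"travel":[0.2,0.03,0.02],"rot":[0,0,0],"fingers":-1},{"travel":[0.24,0.035,0.02],"rot":[0,0,0],"fingers":-1},{"travel":[0.24,0.035,0.02],"rot":[0,0,0],"fingers":-1}]' 
python3 -m pendant '[{"travel":[0.02,0,0],"rot":[0,0,0],"fingers":-1},{"travel":[0.04,0,0],"rot":[0,0,0],"fingers":-1},{"travel":[0.04,0,0],"rot":[0,0,0],"fingers":-1}]' | grep -E "tcp|wrist"
python3 -m pendant '[{"travel":[0.02,0,0],"rot":[0,0,0],"fingers":-1},{"travel":[0.04,0,0],"rot":[0,0,0],"fingers":-1},{"travel":[0.04,0,0],"rot":[0,0,0],"fingers":-1}]' | grep -E "tcp|wrist"
python3 -c "
from h import *
go((-17,16,34),(-1,0,0))"
```

```text
clock: 21.7
tcp_pos: [0.5688, 0.169, 0.0337]
orientation: [-0.0, -0.616, 0.788, -0.0]
wrist_force: [0.3, -0.8, 0.3]
finger_gap: -0.0003
grip_force: 0.0
tcp_pos: [0.5679, 0.1654, 0.0336]
wrist_force: [0.2, 1.2, 0.3]
tcp_pos: [0.5663, 0.1609, 0.0335]
wrist_force: [-0.7, 1.8, 0.7]
t 22.3 tcp [0.5663 0.1609 0.0335] q [-0.    -0.617  0.787  0.   ] F [-0.7  1.8  0.7] gap 0.0002 grip 1.1
here(st) [-17.6  19.9  33.5] travel [ 0.033 -0.005 -0.004] rot [0.    0.    0.001]
```

```bash
python3 -m pendant '[{"travel":[0.02,0,0],"rot":[0,0,0],"fingers":-1},{"travel":[0.03,0,0],"rot":[0,0,0],"fingers":-1},{"travel":[0.03,0,0],"rot":[0,0,0],"fingers":-1}]' | grep -E "tcp|wrist"
python3 -m pendant '[{"travel":[0.015,0,0],"rot":[0,0,0],"fingers":-1},{"travel":[0.015,0,0],"rot":[0,0,0],"fingers":-1}]' | grep -E "tcp|wrist"
python3 -m pendant '[{"travel":[0.015,0,0],"rot":[0,0,0],"fingers":-1},{"travel":[0.015,0,0],"rot":[0,0,0],"fingers":-1}]' | grep -E "tcp|wrist"
python3 -c "
from h import *
go((-17,16,34),(-1,0,0))"
```

```text
tcp_pos: [0.5658, 0.1565, 0.0334]
wrist_force: [0.9, -0.7, -0.1]
tcp_pos: [0.5657, 0.1559, 0.0335]
wrist_force: [1.7, 4.7, -0.3]
tcp_pos: [0.5656, 0.1557, 0.0337]
wrist_force: [2.3, 8.3, -2.4]
t 23.0 tcp [0.5656 0.1557 0.0337] q [ 0.002 -0.617  0.787  0.001] F [ 2.3  8.3 -2.4] gap -0.0001 grip 4.6
here(st) [-17.   14.8  33.7] travel [-0.01  -0.    -0.003] rot [-0.001  0.004  0.002]
```

It slipped past the detent and came up against a hard stop. I nudge once more, then back off and check.

```bash
python3 -m pendant '[{"travel":[0.02,0,0],"rot":[0,0,0],"fingers":-1},{"travel":[0.02,0,0],"rot":[0,0,0],"fingers":-1}]' | grep -E "tcp|wrist"
python3 -m pendant '[{"travel":[-0.1,0,0],"rot":[0,0,0],"fingers":-1},{"travel":[-0.2,0,0],"rot":[0,0,0],"fingers":-1},{"travel":[-0.25,0,-0.3],"rot":[0,0,0],"fingers":-1},{"travel":[-0.3,0,-0.6],"rot":[0,0,0],"fingers":-1},{"travel":[-0.3,0,-1],"rot":[0,0,0],"fingers":-1},{"travel":[-0.3,0,-1],"rot":[0,0,0],"fingers":-1},{"travel":[-0.3,0,-1],"rot":[0,0,0],"fingers":-1}]'
python3 - <<'E'
from h import *
s=env.get_state();Q,im=look('w7');z=Q[...,2]
m=(z>60)&(z<75)&(abs(Q[...,0]+10)<30)&(abs(Q[...,1])<35);print("peg",np.round(np.median(Q[m],0),1),m.sum(),Q[m].min(0),Q[m].max(0))
def md(x,y,r=4):
    k=(abs(Q[...,0]-x)<r)&(abs(Q[...,1]-y)<r)&(z>5)&(z<60);return round(float(np.median(z[k])),1)
print("rack",[md(x,y) for x in(-18,18) for y in(-29,25)])
im,d=env.read_camera("scene");Q=W2S(pts("scene",d).reshape(-1,3)).reshape(d.shape+(3,));z=Q[...,2]
m=(z>60)&(z<75)&(abs(Q[...,0]+10)<30)&(abs(Q[...,1])<35);print("peg scene",np.round(np.median(Q[m],0),1),m.sum())
print("rack scene",[md(x,y) for x in(-18,18) for y in(-29,25)],"stn",md(0,57))
for t in("spool","jar","jig_head"): print(t,[(round(r["conf"],2),np.round(r["xy"])) for r in env.outline_of("scene",t)])
E
```

```text
tcp_pos: [0.5656, 0.1556, 0.0339]
wrist_force: [3.8, 15.7, -3.3]
clock: 23.9
tcp_pos: [0.5741, 0.1865, 0.1551]
orientation: [0.001, -0.617, 0.787, -0.001]
wrist_force: [-0.2, -0.6, -0.6]
finger_gap: -0.0004
grip_force: 0.0
dark z 33.41531735792455 3520
-36:34.0 -33:34.1 -30:34.1 -27:34.0 -24:34.0 -21:34.0 -15:34.1 -9:34.0 -6:33.9 9:33.9 12:34.1 15:34.0 18:34.0 21:34.1 24:34.0 27:34.1 30:33.9 
peg [-19.8  -1.6  70.4] 185 [-24.48384704  -6.08848167  60.81105812] [-15.11360318   3.81155092  72.2824446 ]
rack [33.5, 33.5, 33.4, 33.5]
peg scene [-17.3  -2.1  69.5] 42
rack scene [34.4, 33.9, 33.6, 33.3] stn 33.5
spool [(0.94, array([368., 189.]))]
jar [(0.7, array([280., 291.])), (0.31, array([305., 228.]))]
jig_head [(0.53, array([313., 176.]))]
```

View pics/w7.png

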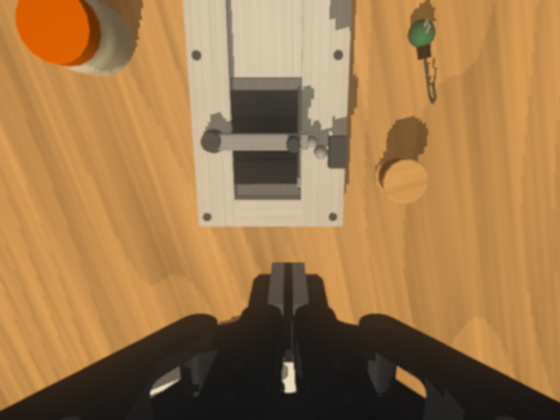

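The bar lies straight across the flush rack, with its hinge at (211,141), peg at (293,143) and tip past the detent ball at (320,152). The bystanders are where they were and the gripper is clear, so I'm handing in.

```bash
python3 -c "
from workcell import env
print(env.hand_in())"
```

```text
the job is handed in; nothing more can be done
None
```

The rack is pressed home on the key, level and flush (peak press about 37 N), and the keeper bar is shut past its detent. The spool, jar and jig head are where they were, and I handed the job in at about 24 s; on the first attempt to swing the keeper, the fingers slipped off the peg, with about 34 N at the wrist.

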